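Change over the pots in the bay behind the glaze bottles

ROBOT

A 6-joint arm with a two-finger parallel gripper is mounted at the origin on the work surface. World frame = base frame: x ahead of the robot, y to its left, z up, the work surface at z = 0. Lengths are in m, angles in rad, forces in N, time in s.
With the tool pointing down it reaches from about 0.35 to 0.85 m from the base axis. Payload 8.1 kg.
Tool frame: the origin (TCP) lies midway between the tips of the shut fingers; the grasp point (between the pads) lies 19 mm behind it; z points along the fingers, y is the line along which they close (so a half turn about z gives the same grasp; the last joint's range is limited). The gripper opens to 85 mm and grips with 20 to 120 N. Pads are 22 mm wide; open, the fingers measure 114 mm over their backs; the gripper's body (76 mm by 85 mm) begins 54 mm behind the grasp point. The pads swing forward as they close: fully open they stand 13 mm farther back than shut.
Start: joints at [-1.348, 0.13, 1.488, -0, 1.523, -0.085], TCP at [0.182, -0.572, 0.231] pointing down, gripper open.
Joint ranges: [-2.96, 2.96], [-0.89, 2.26], [0.02, 2.5], [-1.34, 4.48], [0, 2.73], [-2.66, 2.66]. Speed limits (rad/s): [2.39, 2.39, 2.79, 3.14, 3.14, 3.14].

INTERFACE

Orientations are given as a unit quaternion [w, x, y, z].
In Python, from bench import * gives the robot as it stands. The module is installed in compiled form; this text tells all that it offers.
- The arm moves only by the shell command python3 -m handwheel 'ROWS'. ROWS is text: rows parted by semicolons, each of 7 numbers parted by spaces: the turn, a rotation vector about the tool's x, y, z in degrees, then the shift along the tool's x, y, z in mm, then the finger opening in mm, from 0 to 85.4. In form: ax ay az tx ty tz jaw; .... A call has 1 to 5 rows; each row shifts and turns the commanded pose from where the row before left it, along the tool's axes as they then stand; what a row does not reach is not made up. A row lasts 1/8 s, in which the tool goes at most 62.5 mm and 10.7 degrees, less where a joint would pass 70% of its speed; a pose out of reach is approached as far as the arm can. A call is refused whole if a number of a shift passes 62.5 or a number of a turn 10.7, either way. A call with a gripper value outside its range is refused whole. The fingers move at their own pace and stop on an object; the grip force is fixed at half the most. Time passes only in rows, so rows that do not move let the fingers close. It gives the time, the measured TCP pose, the force, the opening and the grip force at its end, in the units of the state.
- get_obs(): the state, without advancing time (a new reading comes with each control period).
- grab_frame(name): name is "side" or "top"; returns a dict with "color" (480x640x3 uint8, blue, green, red), "fx", "fy", "cx", "cy" (pixels), "distortion" ([k1, k2, p1, p2, k3] as OpenCV has them; the pictures are not rectified), "R" (3x3) and "t" (3): a world point X has camera coordinates R X + t. Camera axes: x right, y down, z forward; pixel columns grow to the right and rows downward; lengths in m; the calibration is good to about 2 mm. A picture is of the moment at which its call begins. There is no depth.
- job_done(): hands the job in; it is judged then, once.
Trained networks look in the newest picture that a camera, given by its name, has taken for a name from the list of things; names that differ only in an ending like _2 or _b are one class to them, and where a whole thing is asked for, a point or a joint stands for the part that bears it (a point fixed in the world has none). Each returns a list of dicts, best first, with "conf" (0 to 1); they miss things now and then, are a little off and sometimes report something else, mostly with a low value. They report only what shows in the picture. A call takes as long as a camera call.
- outline_of(camera, target): "region" (480x640 bool, what is visible of it) and "pixel" ([column, row] in pixels, amid what is visible of it).
The state is a dict: "time_s": time; "joint_positions": joint angles; "dq": joint speeds; "effort": joint torques, N m; "position": TCP position; "eef_rot": TCP orientation; "ft_force": force on the tool from outside, world axes, zero at the start; "wrist_torque": the same for the moment, N m; "width": opening from 0.0 (shut) to 1.0 (fully open); "grasp_force": force on a finger pad.
Only numpy, scipy, OpenCV 4.12 (cv2) and the standard library are available. Lean on these libraries where they do the work, as an engineer would, in place of code of your own. Each camera call takes 0.05 s, during which the arm holds its last target. There are 200 camera calls.

TASK

Stand the blue and the yellow bottle upright on the grey kiln shelf to clear the way, then take the brown pot out of the bay behind them and set it upright in the middle of the empty blue banding wheel. Next put the white pot into the middle of the empty bay, and last stand each bottle back exactly where it stood at the start. Set everything down gently, tip nothing over, and do not disturb the little green and red cups.

Things in the scene. Friction and masses are not known exactly. Their poses are not given: they have to be found in the camera images.
- blue_bottle_c (a point): Centre (60 mm above the underside) of the blue bottle: round, 48 mm in diameter, straight up to 96 mm, with a 28 mm wide white cap, 120 mm tall; 0.15 to 0.3 kg; z upright. It stands on the rack before the bay, 12 mm from the other bottle and 9 mm from the brown pot. These leave no finger room low down; grip it about 78 mm above its underside, over pot (44 mm) and walls, along the rack's x.
- yellow_bottle_c (a point): Centre (60 mm above the underside) of the yellow bottle: round, 48 mm in diameter, straight up to 96 mm, with a 28 mm wide white cap, 120 mm tall; 0.15 to 0.3 kg; z upright. It stands on the rack before the bay, 12 mm from the other bottle and 9 mm from the brown pot. These leave no finger room low down; grip it about 78 mm above its underside, over pot (44 mm) and walls, along the rack's x.
- brown_pot_c (a point): Centre (22 mm above the underside) of the brown terracotta pot: squat, round, 50 mm in diameter, 44 mm tall, straight sides, flat lid that is one piece with it; about 0.12 kg; z upright. It starts in the rack's bay with only 10 mm to each side wall; once the bottles are gone it can be gripped along the rack's x, with 47 mm free behind it.
- white_pot_c (a point): Centre (22 mm above the underside) of the white glazed pot: squat, round, 50 mm in diameter, 44 mm tall, straight sides, flat lid that is one piece with it; about 0.12 kg; z upright. It starts on a round wooden board, 84 mm wide and 8 mm thick, on the table nearest the robot, with free space round it.
- rack: Low fixed plywood rack. Origin on the table below the bay's middle; x points from the bottles into the bay, y left of that. Floor top at z = 12 mm, 180 mm wide, x -87 to 80 mm. Bay open to -x and above: side walls x -15 to 80 mm, inner faces at y = +-35 mm; back wall's inner face at x = 72 mm; wall tops at z = 48 mm. Grey discs mark the bay's middle and the bottles' places (x -50, y +-30 mm).
- kiln_shelf: Grey flat slab lying on the table, fixed: 130 mm (its x) by 200 mm (its y), 15 mm thick. Origin at the centre of its underside, on the table.
- wheel_top (a point): Centre of the top face of the blue banding wheel: a round flat head 160 mm in diameter with white rings about its middle, 86 mm above the table. The base is fixed; the head turns about the upright axis with light friction.
- green_cup_c (a point): Centre (25 mm above the table) of a small green test cup, an open round cup 52 mm wide at the rim, 50 mm tall, standing beside the rack, to be left alone.
- red_cup_c (a point): Centre (25 mm above the table) of a small red test cup, an open round cup 52 mm wide at the rim, 50 mm tall, standing beside the rack, to be left alone.

How it is judged:
By the outcome, as a careful person would: the job done as asked, in the order asked, and still so for the second after the job is handed in, with the robot touching nothing.
It also fails if it takes over 141 s, if anything falls off the work surface, if the arm or the gripper's body presses on something with over 40 N, if the wrist force passes 120 N, or if a joint passes its speed limit or range.

## Working session

There is one attempt and no reset: what is moved stays moved. The work goes in short steps, Python scripts to look and compute and a shell command to move; the robot and the scene stay as the last step left them, time stands still between calls to the robot, and variables do not carry over. Pictures are saved under pics/ and viewed, at most 14 in all, crops included, and the job is handed in when it is done.

```bash
mkdir -p pics
cat > h.py <<'E'
from bench import *
import numpy as np, cv2
def ray(f,px):
    K=np.array([[f["fx"],0,f["cx"]],[0,f["fy"],f["cy"]],[0,0,1]])
    p=cv2.undistortPoints(np.array([[px]],float),K,np.array(f["distortion"],float))[0,0]
    R=np.array(f["R"]);t=np.array(f["t"]);o=-R.T@t;d=R.T@np.array([p[0],p[1],1]);return o,d
def atz(f,px,z):
    o,d=ray(f,px);return o+d*(z-o[2])/d[2]
def proj(f,X):
    K=np.array([[f["fx"],0,f["cx"]],[0,f["fy"],f["cy"]],[0,0,1]])
    return cv2.projectPoints(np.array(X,float).reshape(-1,3),cv2.Rodrigues(np.array(f["R"],float))[0],np.array(f["t"],float),K,np.array(f["distortion"],float))[0].reshape(-1,2)
E
python3 - <<'E'
from h import *
names=["blue_bottle_c","yellow_bottle_c","brown_pot_c","white_pot_c","rack","kiln_shelf","wheel_top","green_cup_c","red_cup_c"]
for c in("side","top"):
    f=grab_frame(c);cv2.imwrite(f"pics/{c}0.png",f["color"])
    print(c,-np.array(f["R"]).T@f["t"])
    for n in names:
        for r in outline_of(c,n)[:2]:
            ys,xs=np.nonzero(r["region"]);print(n,round(r["conf"],2),np.round(r["pixel"]),len(xs),xs.min(),xs.max(),ys.min(),ys.max(),np.round(atz(f,r["pixel"],0.03),3))
o=get_obs();print(o["time_s"],o["position"],o["eef_rot"])
E
```

```text
side [0.52984565 0.7133849  0.87994223]
blue_bottle_c 0.93 [306. 262.] 1334 293 321 234 291 [0.586 0.028 0.03 ]
blue_bottle_c 0.34 [351. 139.] 3153 312 386 114 166 [ 0.5   -0.337  0.03 ]
yellow_bottle_c 0.68 [246. 353.] 920 231 261 338 375 [0.679 0.226 0.03 ]
yellow_bottle_c 0.61 [311. 228.] 683 297 323 209 259 [ 0.581 -0.059  0.03 ]
brown_pot_c 0.82 [281. 257.] 616 270 294 244 273 [0.635 0.017 0.03 ]
white_pot_c 0.65 [384. 242.] 723 370 396 225 257 [ 0.438 -0.025  0.03 ]
rack 0.73 [268. 281.] 4890 234 331 220 311 [0.656 0.074 0.03 ]
kiln_shelf 0.66 [335. 396.] 9079 296 379 334 448 [0.529 0.3   0.03 ]
wheel_top 0.94 [347. 137.] 3194 312 386 114 167 [ 0.508 -0.343  0.03 ]
green_cup_c 0.62 [247. 354.] 977 230 261 337 375 [0.678 0.227 0.03 ]
red_cup_c 0.87 [252. 164.] 568 239 262 149 178 [ 0.718 -0.248  0.03 ]
top [ 0.39938566 -0.00155933  1.03909214]
blue_bottle_c 0.97 [284. 232.] 549 269 293 218 246 [0.59  0.057 0.03 ]
yellow_bottle_c 0.8 [310. 233.] 508 298 320 220 247 [ 0.587 -0.003  0.03 ]
brown_pot_c 0.76 [294. 213.] 408 286 307 201 225 [0.634 0.031 0.03 ]
white_pot_c 0.77 [320. 299.] 422 312 334 286 309 [ 0.438 -0.02   0.03 ]
white_pot_c 0.5 [282. 232.] 537 270 293 218 246 [0.589 0.061 0.03 ]
rack 0.87 [303. 204.] 4232 258 335 179 253 [0.654 0.011 0.03 ]
kiln_shelf 0.76 [193. 263.] 4863 146 234 234 293 [0.524 0.261 0.03 ]
wheel_top 0.68 [436. 265.] 4423 402 477 226 300 [ 0.504 -0.285  0.03 ]
green_cup_c 0.81 [206. 197.] 524 193 217 183 209 [0.677 0.233 0.03 ]
red_cup_c 0.88 [418. 169.] 460 405 428 161 185 [ 0.73  -0.259  0.03 ]
red_cup_c 0.43 [284. 231.] 529 270 293 218 246 [0.591 0.056 0.03 ]
1.0 [ 0.18177458 -0.57181317  0.23133143] [ 1.39826477e-05  9.88184036e-01  1.53272013e-01 -1.12478116e-05]
```

Run:
```python
import cv2
a=cv2.imread("pics/top0.png");cv2.imwrite("pics/top0c.png",cv2.resize(a[150:330,120:500],(798,378),interpolation=2)) 
a=cv2.imread("pics/top0.png")[170:320,250:350];cv2.imwrite("pics/top0d.png",cv2.resize(a,(400,600),interpolation=2))
a=cv2.imread("pics/side0.png")[190:340,210:410];cv2.imwrite("pics/side0d.png",cv2.resize(a,(800,600),interpolation=2))
```

```text
(no output)
```

View pics/top0c.png

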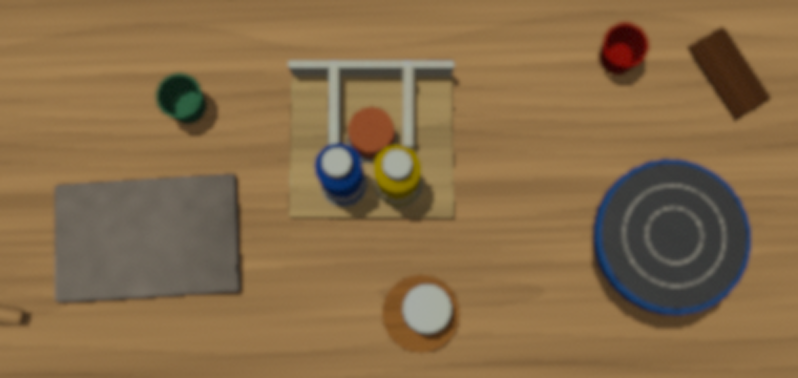

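View pics/top0d.png

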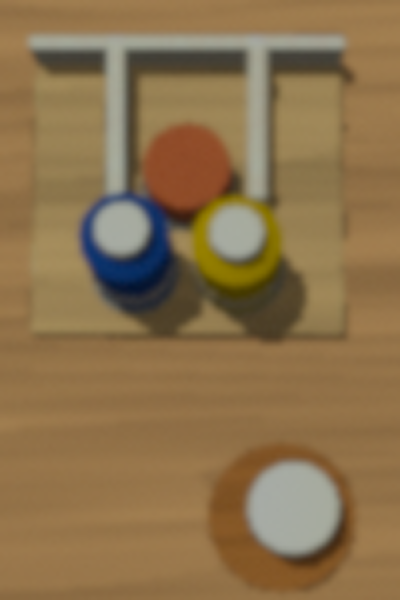

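View pics/side0d.png

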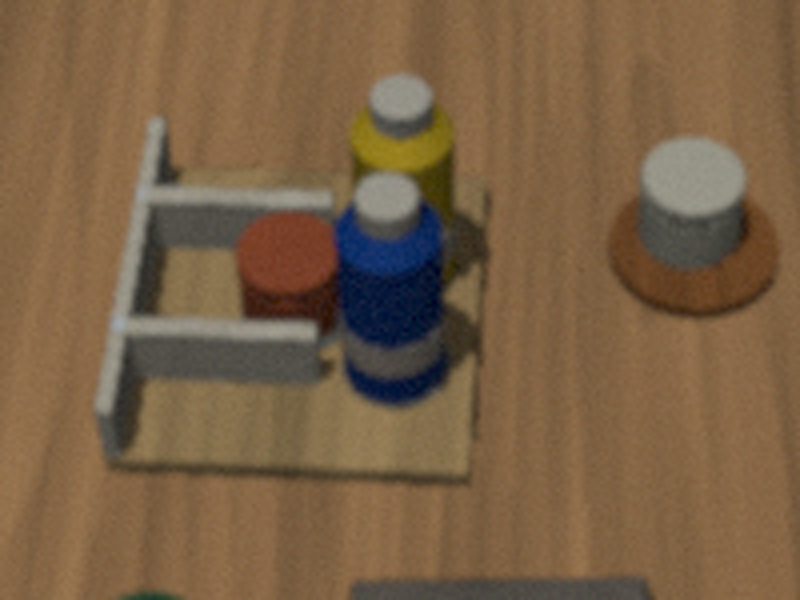

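The top view shows the rack square with the world axes. The bottle caps are at about (280,227) and (309,228), the brown lid at (296,212) and the white lid at (323,297). The shelf is on the left and the wheel on the right.

Run:
```python
from h import *
from scipy.optimize import least_squares as ls
T=grab_frame("top");S=grab_frame("side")
ct=lambda x,y:(x/4-.375+250,y/4-.375+170)
cs=lambda x,y:(x/4-.375+210,y/4-.375+190)
c0=lambda x,y:(x/2.1-.26+120,y/2.1-.26+150)
for n,z,a,b in(("blue",.132,ct(122,229),cs(388,197)),("yel",.132,ct(237,233),cs(401,100)),("brown",.056,ct(187,168),cs(289,252)),("white",.052,ct(295,508),cs(693,177))):
    print(n,np.round(atz(T,a,z),4),np.round(atz(S,b,z),4))
for p in((55,187),(236,176),(239,291),(57,300)):print("shelf",np.round(atz(T,c0(*p),.015),4))
print("wheel",np.round(atz(T,c0(672,236),.086),4))
for c,f in(("top",T),("side",S)):
    r=outline_of(c,"wheel_top")[0]["region"]
    # ring centre by ellipse of region
# rack fit
m=[(T,ct(32,333),(-87,90,12)),(T,ct(346,336),(-87,-90,12)),(T,ct(127,53),(72,35,48)),(T,ct(246,53),(72,-35,48)),(S,cs(468,472),(-87,90,12)),(S,cs(488,188),(-87,-90,12)),(S,cs(320,322),(-15,35,48)),(S,cs(332,206),(-15,-35,48))]
def res(p):
    c,s=np.cos(p[2]),np.sin(p[2]);o=[]
    for f,px,q in m:
        x,y,z=np.array(q)/1e3
        o+=list(proj(f,[p[0]+c*x-s*y,p[1]+s*x+c*y,z])[0]-px)
    return np.array(o)
r=ls(res,[.64,.01,0],loss="soft_l1");print("rack",r.x,np.degrees(r.x[2]));print(np.round(res(r.x).reshape(-1,2),1))
c,s=np.cos(r.x[2]),np.sin(r.x[2])
for q in((0,0),(-.05,.03),(-.05,-.03)):print(q,np.round(r.x[:2]+[c*q[0]-s*q[1],s*q[0]+c*q[1]],4))
```

```text
blue [0.5814 0.0578 0.132 ] [0.5815 0.0592 0.132 ]
yel [ 0.5777 -0.0009  0.132 ] [0.5781 0.0018 0.132 ]
brown [0.6303 0.0261 0.056 ] [0.6312 0.0273 0.056 ]
white [ 0.441  -0.0283  0.052 ] [ 0.4418 -0.0255  0.052 ]
shelf [0.5854 0.3757 0.015 ]
shelf [0.5922 0.1762 0.015 ]
shelf [0.4665 0.1727 0.015 ]
shelf [0.4617 0.3694 0.015 ]
wheel [ 0.5053 -0.2766  0.086 ]
rack [ 0.62942492  0.02665389 -0.03151939] -1.805928197459251
[[-0.5  0.4]
 [-0.4  0. ]
 [-0.2 -1.1]
 [ 0.9 -0.9]
 [ 0.7  0.3]
 [ 0.3 -3.1]
 [-0.2  0. ]
 [ 0.2  0.1]]
(0, 0) [0.6294 0.0267]
(-0.05, 0.03) [0.5804 0.0582]
(-0.05, -0.03) [ 0.5785 -0.0018]
```

```bash
cat >> h.py <<'E'
from scipy.spatial.transform import Rotation as Ro
def go(x,y,z,yaw=None):
    """print turn about tool z and tool-frame shift (after turn) needed; yaw = desired heading of tool y, deg"""
    o=get_obs();q=o["eef_rot"];R=Ro.from_quat([q[1],q[2],q[3],q[0]]);p=np.array(o["position"])
    M=R.as_matrix();h=np.degrees(np.arctan2(M[1,1],M[0,1]));print("t",round(o["time_s"],2),"pos",np.round(p*1e3,1),"heading",round(h,2),"tilt",np.round(M[:,2],3),"F",np.round(o["ft_force"],1),"w",round(o["width"],3),"g",round(o["grasp_force"],1))
    if yaw is not None:
        d=-(yaw-h);print("turn z",round(d,2));M=M@Ro.from_rotvec([0,0,np.radians(d)]).as_matrix()
    print("shift",np.round(M.T@(np.array([x,y,z])-p)*1e3,1))
E
python3 -m handwheel '0 0 -10 0 0 0 85;0 0 -10 0 0 0 85;0 0 -10 0 0 0 85;0 0 -10 0 0 0 85;0 0 -10 0 0 0 85'
python3 -m handwheel '0 0 -10 0 0 0 85;0 0 -10 0 0 0 85;0 0 0 0 0 0 85'
python3 -c "
from h import *
go(.581,.0583,.18,-2.3)"
```

```text
time_s: 1.82
position: [0.1818, -0.5718, 0.2313]
eef_rot: [-0.0, 0.829, 0.559, 0.0]
ft_force: [-0.4, -0.3, 0.8]
width: 0.996
grasp_force: 0.0
time_s: 2.2
position: [0.1818, -0.5718, 0.2313]
eef_rot: [-0.0, 0.722, 0.692, 0.0]
ft_force: [-0.1, 0.0, -0.3]
width: 0.995
grasp_force: 0.0
t 2.2 pos [ 181.8 -571.8  231.3] heading -2.43 tilt [ 0.  0. -1.] F [-0.1  0.  -0.3] w 0.995 g 0.0
turn z -0.13
shift [645.6 373.6  51.3]
```

```bash
python3 -m handwheel '0 0 0 20 12 0 85;0 0 0 42 24 0 85;0 0 0 45 26 0 85;0 0 0 45 26 0 85;0 0 0 45 26 0 85' >/dev/null
python3 -m handwheel '0 0 0 45 26 0 85;0 0 0 45 26 0 85;0 0 0 45 26 0 85;0 0 0 45 26 0 85;0 0 0 45 26 0 85' >/dev/null
python3 -m handwheel '0 0 0 45 26 0 85;0 0 0 45 26 0 85;0 0 0 45 26 0 85;0 0 0 40 23 0 85;0 0 0 20 10 0 85'
python3 -c "
from h import *
go(.581,.0583,.16,-2.3)"
```

```text
time_s: 4.08
position: [0.5627, 0.032, 0.2312]
eef_rot: [-0.0, 0.722, 0.692, 0.0]
ft_force: [-0.5, -0.2, -0.2]
width: 0.996
grasp_force: 0.0
t 4.08 pos [562.7  32.  231.2] heading -2.48 tilt [-0.  0. -1.] F [-0.5 -0.2 -0.2] w 0.996 g 0.0
turn z -0.18
shift [27.  17.3 71.2]
```

```bash
python3 -m handwheel '0 0 0 14 9 0 85;0 0 0 8 5 10 85;0 0 0 0 0 30 85;0 0 0 0 0 20 85;0 0 0 0 0 0 85' >/dev/null
python3 -c "
from h import *
f=grab_frame('side');cv2.imwrite('pics/s1.png',cv2.resize(f['color'][150:350,200:400],(600,600),interpolation=2))
go(.581,.0583,.066,-2.3)"
```

```text
t 4.75 pos [576.1  50.9 170.5] heading -2.42 tilt [-0.002 -0.    -1.   ] F [-0.2  0.2  0.1] w 0.997 g 0.0
turn z -0.12
shift [  7.7   4.8 104.4]
```

View pics/s1.png

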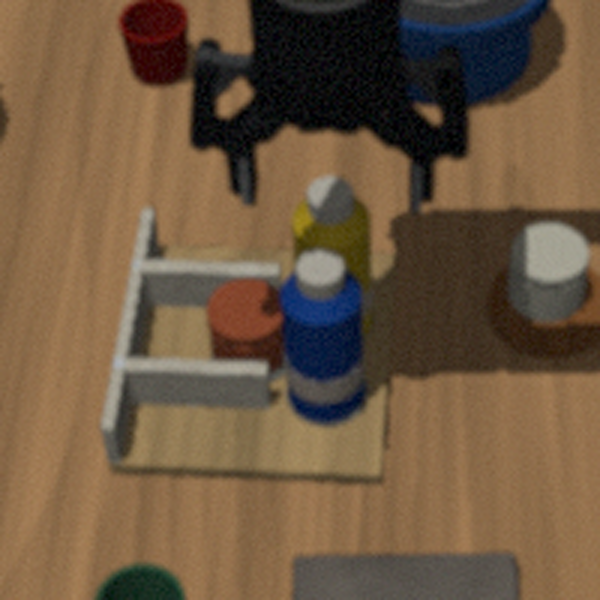

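The open gripper hangs above the blue bottle, with its fingers either side along the rack's x and the bottles untouched.

```bash
python3 -m handwheel '0 0 0 8 5 0 85;0 0 0 0 0 0 85;0 0 0 0 0 20 85;0 0 0 0 0 30 85;0 0 0 0 0 25 85' >/dev/null
python3 -m handwheel '0 0 0 0 0 20 85;0 0 0 0 0 10 85;0 0 0 0 0 0 85;0 0 0 0 0 0 70;0 0 0 0 0 0 60'
python3 -c "
from h import *
go(.581,.0583,.066,-2.3)"
```

```text
time_s: 6.0
position: [0.5831, 0.0592, 0.0675]
eef_rot: [0.001, 0.722, 0.692, 0.001]
ft_force: [0.6, 0.1, -0.4]
width: 0.704
grasp_force: 0.0
t 6.0 pos [583.1  59.2  67.5] heading -2.37 tilt [ 0.002  0.    -1.   ] F [ 0.6  0.1 -0.4] w 0.704 g 0.0
turn z -0.07
shift [-1.  -2.   1.5]
```

```bash
python3 -m handwheel '0 0 0 -1 -2 0 60;0 0 0 0 0 0 55;0 0 0 0 0 0 50;0 0 0 0 0 0 47;0 0 0 0 0 0 44' 
python3 -m handwheel '0 0 0 0 0 0 40;0 0 0 0 0 0 40;0 0 0 0 0 0 40'
python3 -c "
from h import *
f=grab_frame('side');cv2.imwrite('pics/s2.png',cv2.resize(f['color'][170:340,200:400],(800,680-80),interpolation=2))
go(.581,.0583,.066,-2.3)"
```

```text
time_s: 6.62
position: [0.5807, 0.0583, 0.0669]
eef_rot: [0.0, 0.722, 0.692, 0.0]
ft_force: [1.3, 0.3, 5.1]
width: 0.553
grasp_force: 60.1
time_s: 7.0
position: [0.5807, 0.0583, 0.0669]
eef_rot: [0.0, 0.722, 0.692, 0.0]
ft_force: [1.3, -0.8, 4.8]
width: 0.55
grasp_force: 60.1
t 7.05 pos [580.7  58.3  66.9] heading -2.37 tilt [ 0.001  0.    -1.   ] F [ 0.8 -0.5  5. ] w 0.547 g 60.1
turn z -0.07
shift [0.  0.3 0.9]
```

View pics/s2.png

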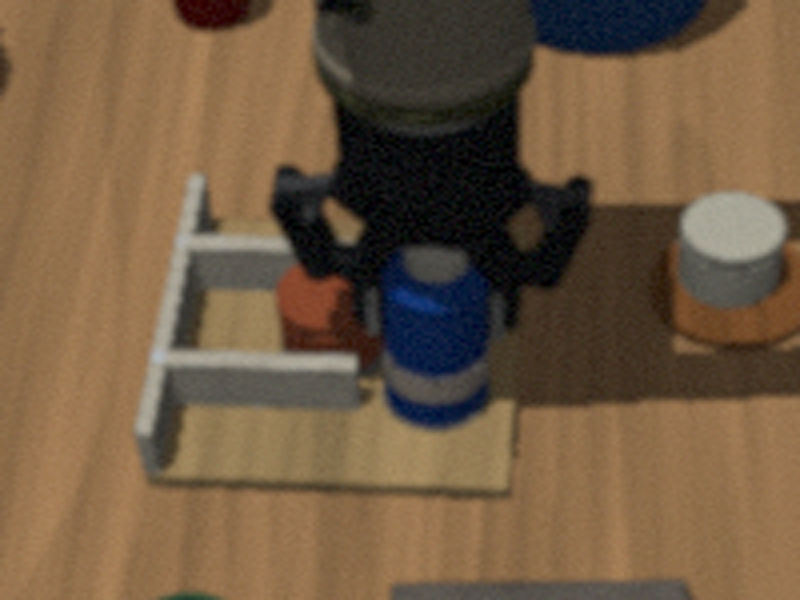

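```bash
python3 -m handwheel '0 0 0 0 0 -5 40;0 0 0 0 0 -15 40;0 0 0 0 0 -25 40;0 0 0 0 0 -20 40;0 0 0 0 0 -5 40'
python3 -m handwheel '0 0 0 15 -4 0 40;0 0 0 30 -7 0 40;0 0 0 40 -10 0 40;0 0 0 42 -10 0 40;0 0 0 42 -10 0 40' >/dev/null
python3 -m handwheel '0 0 0 40 -10 0 40;0 0 0 30 -7 0 40;0 0 0 15 -4 0 40;0 0 0 0 0 0 40;0 0 0 0 0 0 40'
python3 -c "
from h import *
go(.530,.315,.070,-2.3)"
```

```text
time_s: 7.68
position: [0.5813, 0.0583, 0.1387]
eef_rot: [0.001, 0.722, 0.692, 0.001]
ft_force: [-0.7, 0.2, -1.9]
width: 0.551
grasp_force: 61.1
time_s: 8.93
position: [0.5287, 0.3137, 0.1359]
eef_rot: [0.0, 0.722, 0.692, -0.0]
ft_force: [0.2, -0.1, -1.7]
width: 0.55
grasp_force: 61.0
t 8.93 pos [528.7 313.7 135.9] heading -2.4 tilt [-0.001 -0.001 -1.   ] F [ 0.2 -0.1 -1.7] w 0.55 g 61.0
turn z -0.1
shift [ 1.4  1.3 65.9]
```

```bash
python3 -m handwheel '0 0 0 0 0 10 40;0 0 0 0 0 20 40;0 0 0 0 0 16 40;0 0 0 0 0 8 40;0 0 0 0 0 4 40' >/dev/null
python3 -m handwheel '0 0 0 0 0 2 40;0 0 0 0 0 1 40;0 0 0 0 0 1 40;0 0 0 0 0 1 40;0 0 0 0 0 0 40'
python3 -c "
from h import *
go(.530,.315,.070,-2.3)"
```

```text
time_s: 10.18
position: [0.5287, 0.3147, 0.0733]
eef_rot: [0.0, 0.722, 0.692, 0.0]
ft_force: [0.6, -0.0, -2.1]
width: 0.551
grasp_force: 61.1
t 10.18 pos [528.7 314.7  73.3] heading -2.36 tilt [ 0.  0. -1.] F [ 0.6 -0.  -2.1] w 0.551 g 61.1
turn z -0.06
shift [0.4 1.3 3.3]
```

```bash
python3 -m handwheel '0 0 0 0 0 1 40;0 0 0 0 0 1 40;0 0 0 0 0 .7 40;0 0 0 0 0 0 40;0 0 0 0 0 0 40'
python3 -m handwheel '0 0 0 0 0 .5 40;0 0 0 0 0 0 40'
```

```text
time_s: 10.8
position: [0.5287, 0.3147, 0.0706]
eef_rot: [0.0, 0.722, 0.692, 0.0]
ft_force: [-0.4, 0.5, -2.4]
width: 0.546
grasp_force: 61.1
time_s: 11.05
position: [0.5287, 0.3146, 0.0701]
eef_rot: [0.0, 0.722, 0.692, 0.0]
ft_force: [-0.8, -0.1, -1.0]
width: 0.552
grasp_force: 61.1
```

```bash
python3 -m handwheel '0 0 0 0 0 .3 40;0 0 0 0 0 0 44;0 0 0 0 0 0 48;0 0 0 0 0 0 50;0 0 0 0 0 0 54'
python3 -m handwheel '0 0 0 0 0 0 64;0 0 0 0 0 0 76;0 0 0 0 0 0 85;0 0 0 0 0 0 85;0 0 0 0 0 -5 85'
python3 -m handwheel '0 0 0 0 0 -20 85;0 0 0 0 0 -40 85;0 0 0 0 0 -40 85;0 0 0 0 0 -20 85;0 0 0 0 0 0 85'
python3 -c "
from h import *
f=grab_frame('side');cv2.imwrite('pics/s3.png',f['color'])
go(.578,.0003,.1,-2.3)"
```

```text
time_s: 11.68
position: [0.5288, 0.3147, 0.07]
eef_rot: [0.0, 0.722, 0.692, 0.0]
ft_force: [-0.2, 0.6, 0.4]
width: 0.634
grasp_force: 0.0
time_s: 12.3
position: [0.5283, 0.3145, 0.0745]
eef_rot: [-0.0, 0.722, 0.692, -0.001]
ft_force: [0.3, 0.7, 0.4]
width: 0.994
grasp_force: 0.0
time_s: 12.92
position: [0.5299, 0.3152, 0.1974]
eef_rot: [0.001, 0.722, 0.692, 0.002]
ft_force: [0.1, -0.5, 0.2]
width: 0.997
grasp_force: 0.0
t 12.97 pos [528.9 314.7 195. ] heading -2.37 tilt [ 0.001  0.    -1.   ] F [ 0.2  0.  -0.8] w 0.992 g 0.0
turn z -0.07
shift [-312.2   61.6   94.9]
```

View pics/s3.png

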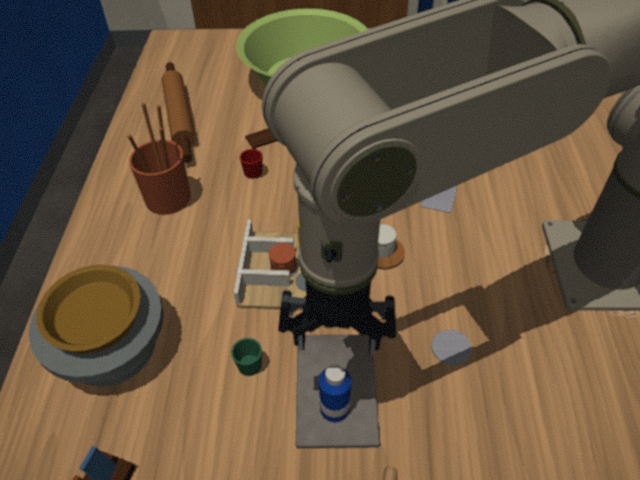

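The blue bottle stands upright on the shelf at (336,393), and the other things are undisturbed. Next is the yellow bottle.

```bash
python3 -m handwheel '0 0 0 -15 3 0 85;0 0 0 -30 6 0 85;0 0 0 -45 9 0 85;0 0 0 -45 9 0 85;0 0 0 -45 9 0 85' >/dev/null
python3 -m handwheel '0 0 0 -45 9 0 85;0 0 0 -42 8 0 85;0 0 0 -30 6 0 85;0 0 0 -15 3 0 85;0 0 0 0 0 0 85' >/dev/null
python3 -m handwheel '0 0 0 0 0 15 85;0 0 0 0 0 15 85;0 0 0 0 0 0 85'
python3 -c "
from h import *
go(.578,.0003,.067,-2.3)"
```

```text
time_s: 14.6
position: [0.576, 0.0014, 0.162]
eef_rot: [-0.002, 0.721, 0.693, -0.001]
ft_force: [0.0, 0.5, -0.4]
width: 0.998
grasp_force: 0.0
t 14.6 pos [576.    1.4 162. ] heading -2.29 tilt [-0.004  0.001 -1.   ] F [ 0.   0.5 -0.4] w 0.998 g 0.0
turn z 0.01
shift [-1.   2.4 94.9]
```

```bash
python3 -m handwheel '0 0 0 0 0 0 85;0 0 0 0 0 20 85;0 0 0 0 0 30 85;0 0 0 0 0 25 85;0 0 0 0 0 15 85' >/dev/null
python3 -m handwheel '0 0 0 0 0 5 85;0 0 0 0 0 0 85;0 0 0 0 0 0 75;0 0 0 0 0 0 65;0 0 0 0 0 0 62'
python3 -c "
from h import *
go(.578,.0003,.067,-2.3)"
```

```text
time_s: 15.85
position: [0.5781, 0.0003, 0.0703]
eef_rot: [0.0, 0.722, 0.692, 0.0]
ft_force: [0.6, -0.2, -0.8]
width: 0.727
grasp_force: 0.0
t 15.85 pos [5.781e+02 3.000e-01 7.030e+01] heading -2.36 tilt [ 0.001 -0.    -1.   ] F [ 0.6 -0.2 -0.8] w 0.727 g 0.0
turn z -0.06
shift [-0.  -0.1  3.3]
```

```bash
python3 -m handwheel '0 0 0 0 0 3 60;0 0 0 0 0 0 55;0 0 0 0 0 0 50;0 0 0 0 0 0 47;0 0 0 0 0 0 44' 
python3 -m handwheel '0 0 0 0 0 0 40;0 0 0 0 0 0 40;0 0 0 0 0 0 40'
python3 -m handwheel '0 0 0 0 0 -5 40;0 0 0 0 0 -15 40;0 0 0 0 0 -25 40;0 0 0 0 0 -20 40;0 0 0 0 0 -5 40'
python3 -c "
from h import *
go(.530,.225,.073,-2.3)"
```

```text
time_s: 16.48
position: [0.578, 0.0003, 0.0671]
eef_rot: [0.0, 0.722, 0.692, 0.0]
ft_force: [0.6, -0.2, 1.1]
width: 0.545
grasp_force: 61.0
time_s: 16.85
position: [0.578, 0.0003, 0.067]
eef_rot: [0.0, 0.722, 0.692, 0.0]
ft_force: [1.9, -0.6, 2.3]
width: 0.55
grasp_force: 61.1
time_s: 17.48
position: [0.579, 0.0003, 0.1393]
eef_rot: [0.001, 0.722, 0.692, 0.001]
ft_force: [0.0, -0.4, -1.8]
width: 0.546
grasp_force: 61.4
t 17.48 pos [5.790e+02 3.000e-01 1.393e+02] heading -2.36 tilt [ 0.004 -0.    -1.   ] F [ 0.  -0.4 -1.8] w 0.546 g 61.4
turn z -0.06
shift [222.6 -58.3  66.1]
```

```bash
python3 -m handwheel '0 0 0 14 -4 0 40;0 0 0 28 -7 0 40;0 0 0 37 -10 0 40;0 0 0 38 -10 0 40;0 0 0 38 -10 0 40' >/dev/null
python3 -m handwheel '0 0 0 35 -9 0 40;0 0 0 22 -6 0 40;0 0 0 10 -2 0 40;0 0 0 0 0 0 40;0 0 0 0 0 0 40'
python3 -m handwheel '0 0 0 0 0 10 40;0 0 0 0 0 20 40;0 0 0 0 0 16 40;0 0 0 0 0 8 40;0 0 0 0 0 4 40' >/dev/null
python3 -m handwheel '0 0 0 0 0 2 40;0 0 0 0 0 1 40;0 0 0 0 0 1 40;0 0 0 0 0 0 40;0 0 0 0 0 0 40'
python3 -c "
from h import *
go(.530,.225,.0702,-2.3)"
```

```text
time_s: 18.73
position: [0.5289, 0.2238, 0.1364]
eef_rot: [0.0, 0.722, 0.692, -0.0]
ft_force: [-0.5, 0.0, -2.2]
width: 0.55
grasp_force: 61.4
time_s: 19.98
position: [0.529, 0.2246, 0.075]
eef_rot: [0.0, 0.722, 0.692, 0.0]
ft_force: [-0.4, -0.4, -2.9]
width: 0.549
grasp_force: 61.4
t 19.98 pos [529.  224.6  75. ] heading -2.36 tilt [ 0.  0. -1.] F [-0.4 -0.4 -2.9] w 0.549 g 61.4
turn z -0.06
shift [0.4 0.9 4.8]
```

```bash
python3 -m handwheel '0 0 0 0 0 1.5 40;0 0 0 0 0 1.5 40;0 0 0 0 0 1 40;0 0 0 0 0 .5 40;0 0 0 0 0 0 40'
python3 -m handwheel '0 0 0 0 0 .4 40;0 0 0 0 0 0 40;0 0 0 0 0 0 40'
```

```text
time_s: 20.6
position: [0.5289, 0.2245, 0.0702]
eef_rot: [-0.0, 0.722, 0.692, -0.0]
ft_force: [-0.5, 0.2, -2.6]
width: 0.543
grasp_force: 61.4
time_s: 20.98
position: [0.529, 0.2246, 0.0701]
eef_rot: [0.0, 0.722, 0.692, 0.0]
ft_force: [0.9, -0.1, -1.2]
width: 0.544
grasp_force: 61.4
```

```bash
python3 -m handwheel '0 0 0 0 0 .3 40;0 0 0 0 0 0 44;0 0 0 0 0 0 48;0 0 0 0 0 0 50;0 0 0 0 0 0 54'
python3 -m handwheel '0 0 0 0 0 0 64;0 0 0 0 0 0 76;0 0 0 0 0 0 85;0 0 0 0 0 0 85;0 0 0 0 0 -5 85' >/dev/null
python3 -m handwheel '0 0 0 0 0 -20 85;0 0 0 0 0 -40 85;0 0 0 0 0 -30 85;0 0 0 0 0 -15 85;0 0 0 0 0 0 85'
python3 -c "
from h import *
f=grab_frame('side');cv2.imwrite('pics/s4.png',cv2.resize(f['color'][190:460,200:420],(489,600),interpolation=2))
for r in outline_of('side','brown_pot_c')[:2]:print(r['conf'],r['pixel'],atz(f,r['pixel'],.04))
go(.6305,.0267,.1,-2.3)"
```

```text
time_s: 21.6
position: [0.529, 0.2246, 0.0696]
eef_rot: [-0.0, 0.722, 0.692, 0.0]
ft_force: [0.5, -0.8, 0.1]
width: 0.634
grasp_force: 0.0
time_s: 22.85
position: [0.5299, 0.2249, 0.1814]
eef_rot: [0.001, 0.722, 0.692, 0.001]
ft_force: [-0.2, -0.2, -0.6]
width: 0.998
grasp_force: 0.0
0.58 [274.7, 254.5] [0.6464552  0.01880886 0.04      ]
t 22.95 pos [528.4 224.4 178.6] heading -2.37 tilt [-0.001 -0.    -1.   ] F [-0.5 -0.3 -0.3] w 0.995 g 0.0
turn z -0.07
shift [-193.4  110.1   78.5]
```

View pics/s4.png

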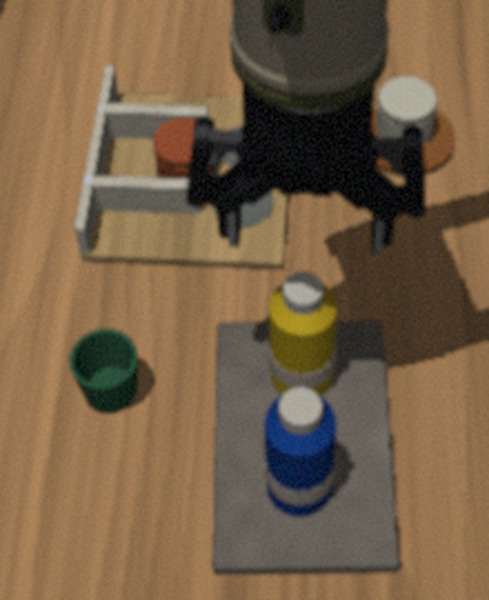

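Both bottles stand on the shelf (yellow around (330,345), blue around (335,393)) and the brown pot is still in the bay. I'm going to the brown pot now.

```bash
python3 -m handwheel '0 0 0 -12 7 0 85;0 0 0 -25 14 0 85;0 0 0 -35 20 0 85;0 0 0 -38 22 0 85;0 0 0 -35 20 0 85' >/dev/null
python3 -m handwheel '0 0 0 -28 16 0 85;0 0 0 -15 9 0 85;0 0 0 -5 2 15 85;0 0 0 0 0 25 85;0 0 0 0 0 15 85' >/dev/null
python3 -m handwheel '0 0 0 0 0 0 85;0 0 0 0 0 0 85'
python3 -c "
from h import *
go(.6305,.0267,.020,-2.3)"
```

```text
time_s: 24.45
position: [0.6312, 0.0276, 0.1253]
eef_rot: [0.0, 0.721, 0.693, 0.0]
ft_force: [0.1, -0.6, 0.4]
width: 0.991
grasp_force: 0.0
t 24.45 pos [631.2  27.6 125.3] heading -2.33 tilt [ 0.001  0.    -1.   ] F [ 0.1 -0.6  0.4] w 0.991 g 0.0
turn z -0.03
shift [ -1.   -0.8 105.3]
```

```bash
python3 -m handwheel '0 0 0 -1 -1 15 85;0 0 0 0 0 25 85;0 0 0 0 0 25 85;0 0 0 0 0 20 85;0 0 0 0 0 10 80' 
python3 -m handwheel '0 0 0 0 0 5 72;0 0 0 0 0 2 65;0 0 0 0 0 0 62;0 0 0 0 0 0 60'
python3 -c "
from h import *
go(.6305,.0267,.020,-2.3)"
```

```text
time_s: 25.08
position: [0.629, 0.0262, 0.0279]
eef_rot: [-0.001, 0.722, 0.692, -0.001]
ft_force: [-0.7, 0.5, 0.3]
width: 0.934
grasp_force: 0.0
time_s: 25.58
position: [0.6304, 0.0262, 0.0234]
eef_rot: [0.0, 0.722, 0.692, 0.0]
ft_force: [-0.5, 0.1, 1.0]
width: 0.704
grasp_force: 0.0
t 25.57 pos [630.4  26.2  23.4] heading -2.36 tilt [ 0.001 -0.    -1.   ] F [-0.5  0.1  1. ] w 0.704 g 0.0
turn z -0.06
shift [0.5 0.1 3.4]
```

```bash
python3 -m handwheel '0 0 0 0 0 2 56;0 0 0 0 0 0 53;0 0 0 0 0 0 50;0 0 0 0 0 0 47;0 0 0 0 0 0 42' 
python3 -m handwheel '0 0 0 0 0 0 42;0 0 0 0 0 0 42;0 0 0 0 0 0 42'
python3 -m handwheel '0 0 0 0 0 -4 42;0 0 0 0 0 -10 42;0 0 0 0 0 -20 42;0 0 0 0 0 -30 42;0 0 0 0 0 -40 42'
python3 -m handwheel '0 0 0 0 0 -30 42;0 0 0 0 0 -15 42;0 0 0 0 0 0 42'
python3 -c "
from h import *
go(.505,-.277,.15,-2.3)"
```

```text
time_s: 26.2
position: [0.6304, 0.0262, 0.0213]
eef_rot: [0.0, 0.722, 0.692, 0.0]
ft_force: [-0.2, -0.2, 4.8]
width: 0.569
grasp_force: 62.2
time_s: 26.58
position: [0.6303, 0.0262, 0.0213]
eef_rot: [0.0, 0.722, 0.692, 0.0]
ft_force: [-0.3, 0.2, 5.1]
width: 0.566
grasp_force: 62.2
time_s: 27.2
position: [0.6292, 0.0262, 0.1259]
eef_rot: [-0.0, 0.722, 0.692, -0.0]
ft_force: [0.2, 0.2, -1.0]
width: 0.571
grasp_force: 62.0
time_s: 27.58
position: [0.6307, 0.0262, 0.1714]
eef_rot: [0.001, 0.722, 0.692, 0.001]
ft_force: [-0.1, 0.3, -1.3]
width: 0.569
grasp_force: 62.0
t 27.57 pos [630.7  26.2 171.4] heading -2.36 tilt [ 0.003 -0.    -1.   ] F [-0.1  0.3 -1.3] w 0.569 g 62.0
turn z -0.06
shift [-308.  -113.5   21.1]
```

```bash
python3 -m handwheel '0 0 0 -15 -5 0 42;0 0 0 -30 -11 0 42;0 0 0 -42 -16 0 42;0 0 0 -45 -17 0 42;0 0 0 -45 -17 0 42' >/dev/null
python3 -m handwheel '0 0 0 -45 -17 0 42;0 0 0 -42 -15 0 42;0 0 0 -28 -10 0 42;0 0 0 -14 -5 0 42;0 0 0 0 0 0 42'
python3 - <<'E'
from h import *
for c in("top","side"):
    f=grab_frame(c);a=cv2.imread(f"pics/{c}0.png");r={"top":(395,220,485,305),"side":(305,108,392,172)}[c]
    h=cv2.cvtColor(a,cv2.COLOR_BGR2HSV).astype(int);m=np.zeros(a.shape[:2],np.uint8)
    s=np.s_[r[1]:r[3],r[0]:r[2]];hh=h[s]
    m[s]=((hh[...,1]<80)&(hh[...,2]<200)).astype(np.uint8)
    m=cv2.morphologyEx(m,cv2.MORPH_CLOSE,np.ones((5,5)))
    cs=max(cv2.findContours(m,0,1)[0],key=cv2.contourArea)
    # map contour to plane z=.086 and fit a circle
    P=np.array([atz(f,p[0],.086)[:2] for p in cs])
    (x,y),R=cv2.minEnclosingCircle((P*1000).astype(np.float32))
    A=np.c_[2*P,np.ones(len(P))];k=np.linalg.lstsq(A,(P**2).sum(1),rcond=None)[0];print(c,k[:2],np.sqrt(k[2]+k[0]**2+k[1]**2),x,y,R)
    # ring points
    g=a[s].astype(int).mean(2);ys,xs=np.nonzero(g>np.percentile(g[cv2.erode(m,np.ones((5,5)))[s]>0],85));
    Q=np.array([atz(f,(u+r[0],v+r[1]),.086)[:2] for u,v in zip(xs,ys) if cv2.erode(m,np.ones((5,5)))[v+r[1],u+r[0]]]);print(" ring mean",Q.mean(0),(Q.max(0)+Q.min(0))/2)
go(.505,-.277,.0955,-2.3)
E
```

```text
time_s: 28.82
position: [0.5033, -0.2752, 0.1685]
eef_rot: [-0.001, 0.722, 0.692, -0.0]
ft_force: [0.5, 0.1, -0.4]
width: 0.566
grasp_force: 62.1
top [ 0.50520233 -0.27670184] 0.08000693388351934 505.0908203125 -276.5046081542969 81.5588607788086
 ring mean [ 0.50591105 -0.27797137] [ 0.50609388 -0.27862132]
side [ 0.50517027 -0.2679271 ] 0.08194096910754471 500.6805419921875 -255.98458862304688 102.75523376464844
 ring mean [ 0.507722   -0.27559267] [ 0.50675206 -0.27988948]
t 28.93 pos [ 504.3 -274.   169. ] heading -2.35 tilt [-0.001  0.001 -1.   ] F [-0.9  1.1 -1.2] w 0.568 g 62.1
turn z -0.05
shift [-3.1  0.9 73.5]
```

```bash
python3 -m handwheel '0 0 0 -2 1 10 42;0 0 0 0 0 20 42;0 0 0 0 0 20 42;0 0 0 0 0 10 42;0 0 0 0 0 5 42' >/dev/null
python3 -m handwheel '0 0 0 0 0 2 42;0 0 0 0 0 2 42;0 0 0 0 0 0 42;0 0 0 0 0 0 42'
python3 -c "
from h import *
go(.5055,-.2772,.0953,-2.3)"
```

```text
time_s: 30.05
position: [0.5055, -0.2771, 0.101]
eef_rot: [0.0, 0.722, 0.692, 0.0]
ft_force: [0.4, -0.5, -1.8]
width: 0.569
grasp_force: 62.1
t 30.05 pos [ 505.5 -277.1  101. ] heading -2.37 tilt [ 0.001 -0.    -1.   ] F [ 0.4 -0.5 -1.8] w 0.569 g 62.1
turn z -0.07
shift [-0.1  0.   5.7]
```

```bash
python3 -m handwheel '0 0 0 0 0 1.5 42;0 0 0 0 0 1.5 42;0 0 0 0 0 1.5 42;0 0 0 0 0 .5 42;0 0 0 0 0 0 42'
python3 -m handwheel '0 0 0 0 0 .5 42;0 0 0 0 0 0 42;0 0 0 0 0 0 42'
```

```text
time_s: 30.68
position: [0.5052, -0.2769, 0.0955]
eef_rot: [-0.0, 0.722, 0.692, -0.0]
ft_force: [-0.5, 0.4, -1.3]
width: 0.57
grasp_force: 62.1
time_s: 31.05
position: [0.5053, -0.2769, 0.0953]
eef_rot: [0.0, 0.722, 0.692, 0.0]
ft_force: [-0.4, 1.1, 1.4]
width: 0.57
grasp_force: 62.2
```

Contact. I'll release, rise, and head for the white pot.

```bash
python3 -m handwheel '0 0 0 0 0 0 46;0 0 0 0 0 0 50;0 0 0 0 0 0 53;0 0 0 0 0 0 60;0 0 0 0 0 0 70'
python3 -m handwheel '0 0 0 0 0 0 80;0 0 0 0 0 0 85;0 0 0 0 0 -5 85;0 0 0 0 0 -20 85;0 0 0 0 0 -40 85'
python3 -m handwheel '0 0 0 0 0 -20 85;0 0 0 0 0 0 85'
python3 -c "
from h import *
go(.4412,-.027,.140,-2.3)"
```

```text
time_s: 31.68
position: [0.5053, -0.2769, 0.0951]
eef_rot: [0.0, 0.722, 0.692, 0.0]
ft_force: [-0.3, 0.1, 0.5]
width: 0.824
grasp_force: 0.0
time_s: 32.3
position: [0.5042, -0.2763, 0.1602]
eef_rot: [-0.001, 0.722, 0.692, -0.0]
ft_force: [0.3, -0.7, -0.1]
width: 0.998
grasp_force: 0.0
time_s: 32.55
position: [0.5066, -0.2778, 0.183]
eef_rot: [0.002, 0.722, 0.692, 0.001]
ft_force: [-0.3, -1.4, -0.6]
width: 0.995
grasp_force: 0.0
t 32.55 pos [ 506.6 -277.8  183. ] heading -2.36 tilt [ 0.004 -0.003 -1.   ] F [-0.3 -1.4 -0.6] w 0.995 g 0.0
turn z -0.06
shift [248.1 -75.6  42. ]
```

```bash
python3 -m handwheel '0 0 0 15 -5 0 85;0 0 0 30 -9 0 85;0 0 0 42 -12 0 85;0 0 0 44 -13 0 85;0 0 0 44 -13 0 85' >/dev/null
python3 -m handwheel '0 0 0 40 -12 0 85;0 0 0 22 -7 0 85;0 0 0 8 -3 10 85;0 0 0 0 0 30 85;0 0 0 0 0 20 85'
python3 -m handwheel '0 0 0 0 0 10 85;0 0 0 0 0 0 85'
python3 -c "
from h import *
go(.4412,-.027,.018,-2.3)"
```

```text
time_s: 33.8
position: [0.4397, -0.0289, 0.1171]
eef_rot: [-0.001, 0.722, 0.692, -0.001]
ft_force: [0.1, -0.1, 0.8]
width: 0.994
grasp_force: 0.0
time_s: 34.05
position: [0.4403, -0.0291, 0.1087]
eef_rot: [-0.001, 0.722, 0.692, -0.001]
ft_force: [-0.2, 0.1, 1.0]
width: 0.999
grasp_force: 0.0
t 34.05 pos [440.3 -29.1 108.7] heading -2.39 tilt [-0.003  0.    -1.   ] F [-0.2  0.1  1. ] w 0.999 g 0.0
turn z -0.09
shift [ 2.1  1.  90.7]
```

```bash
python3 -m handwheel '0 0 0 2 0 15 85;0 0 0 0 0 25 85;0 0 0 0 0 25 85;0 0 0 0 0 15 85;0 0 0 0 0 5 80' >/dev/null
python3 -m handwheel '0 0 0 0 0 2 70;0 0 0 0 0 0 65;0 0 0 0 0 0 60'
python3 -c "
from h import *
f=grab_frame('side');cv2.imwrite('pics/s5.png',cv2.resize(f['color'][100:340,200:440],(600,600),interpolation=2))
go(.4412,-.027,.018,-2.3)"
```

```text
time_s: 35.05
position: [0.4421, -0.0272, 0.0238]
eef_rot: [0.001, 0.722, 0.692, 0.0]
ft_force: [-0.4, -0.7, 0.0]
width: 0.702
grasp_force: 0.0
t 35.1 pos [442.  -27.1  23.7] heading -2.37 tilt [ 0.001 -0.    -1.   ] F [ 1.  -0.3 -0.4] w 0.701 g 0.0
turn z -0.07
shift [ 0.1 -0.8  5.7]
```

View pics/s5.png

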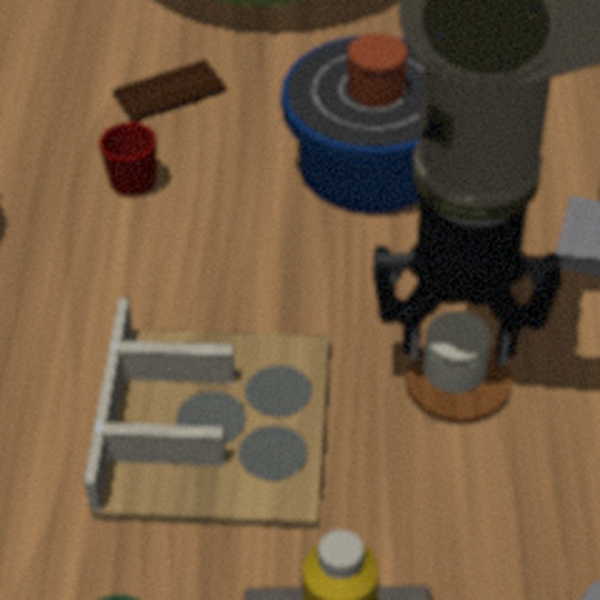

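The brown pot stands in the middle of the wheel. The fingers straddle the white pot, and the three grey discs are visible in the empty rack. I'm closing on the pot and measuring the discs.

```bash
python3 -m handwheel '0 0 0 0 -1 3 58;0 0 0 0 0 2 56;0 0 0 0 0 0 53;0 0 0 0 0 0 50;0 0 0 0 0 0 46'
python3 -m handwheel '0 0 0 0 0 0 42;0 0 0 0 0 0 42;0 0 0 0 0 0 42;0 0 0 0 0 0 42'
python3 - <<'E'
from h import *
for c,px in(("side",[(211,417),(273,452),(278,391)]),("top",None)):
    f=grab_frame(c)
    if px:print(c,[np.round(atz(f,(x/2.5+199.7,y/2.5+99.7),.012),4) for x,y in px])
    a=f["color"];h=cv2.cvtColor(cv2.GaussianBlur(a,(3,3),0),cv2.COLOR_BGR2HSV).astype(int)
    for n,q in(("bay",(.6296,.0267)),("blue",(.581,.0583)),("yel",(.578,.0003))):
        u,v=proj(f,[*q,.012])[0].astype(int);d=20;s=h[v-d:v+d,u-d:u+d]
        m=((s[...,1]<55)&(s[...,2]<170)).astype(np.uint8)
        N,L,st,ce=cv2.connectedComponentsWithStats(m);l=L[d,d]
        if l:
            P=np.array([atz(f,(x+u-d,y+v-d),.012)[:2] for y,x in zip(*np.nonzero(L==l))]);print(c,n,len(P),np.round(P.mean(0),4),np.round((P.max(0)+P.min(0))/2,4),np.round(np.ptp(P,axis=0),3))
go(.4412,-.027,.018,-2.3)
E
```

```text
time_s: 35.72
position: [0.4409, -0.0271, 0.0186]
eef_rot: [0.0, 0.722, 0.692, 0.0]
ft_force: [-0.7, 0.7, 5.7]
width: 0.57
grasp_force: 62.2
time_s: 36.22
position: [0.4409, -0.0271, 0.0186]
eef_rot: [0.0, 0.722, 0.692, 0.0]
ft_force: [-1.5, -0.2, 6.4]
width: 0.566
grasp_force: 62.3
side [array([0.63  , 0.0252, 0.012 ]), array([0.5811, 0.0579, 0.012 ]), array([ 0.5796, -0.0014,  0.012 ])]
side bay 710 [0.6364 0.0371] [0.6364 0.0354] [0.063 0.068]
side blue 440 [0.5812 0.0582] [0.581  0.0587] [0.049 0.047]
side yel 390 [ 0.5796 -0.0019] [ 0.5795 -0.0019] [0.047 0.046]
top bay 371 [0.6301 0.0272] [0.6303 0.0272] [0.048 0.049]
top blue 352 [0.5812 0.0586] [0.5816 0.0593] [0.047 0.046]
top yel 349 [ 0.5794 -0.0012] [ 0.5799 -0.0006] [0.047 0.046]
t 36.33 pos [440.8 -27.1  18.5] heading -2.36 tilt [ 0.001 -0.    -1.   ] F [-0.3  1.1  5.7] w 0.568 g 62.3
turn z -0.06
shift [0.1 0.4 0.5]
```

```bash
python3 -m handwheel '0 0 0 0 0 -4 42;0 0 0 0 0 -10 42;0 0 0 0 0 -25 42;0 0 0 0 0 -35 42;0 0 0 0 0 -30 42'
python3 -m handwheel '0 0 0 0 0 -10 42;0 0 0 0 0 0 42'
python3 -c "
from h import *
go(.6302,.0268,.0226,-2.3)"
```

```text
time_s: 36.95
position: [0.4405, -0.027, 0.1238]
eef_rot: [0.0, 0.722, 0.692, 0.0]
ft_force: [0.1, 0.9, -1.7]
width: 0.572
grasp_force: 62.1
time_s: 37.2
position: [0.4408, -0.0271, 0.1324]
eef_rot: [0.0, 0.722, 0.692, 0.0]
ft_force: [0.2, 1.7, -1.4]
width: 0.567
grasp_force: 62.1
t 37.2 pos [440.8 -27.1 132.4] heading -2.36 tilt [ 0.001 -0.    -1.   ] F [ 0.2  1.7 -1.4] w 0.567 g 62.1
turn z -0.06
shift [ 61.4 187.  110. ]
```

```bash
python3 -m handwheel '0 0 0 4 12 0 42;0 0 0 8 25 0 42;0 0 0 12 36 0 42;0 0 0 12 38 0 42;0 0 0 12 36 0 42' >/dev/null
python3 -m handwheel '0 0 0 9 26 0 42;0 0 0 4 13 0 42;0 0 0 0 1 0 42;0 0 0 0 0 0 42;0 0 0 0 0 0 42'
python3 -c "
from h import *
go(.6302,.0268,.0226,-2.3)"
```

```text
time_s: 38.45
position: [0.6292, 0.0261, 0.1316]
eef_rot: [-0.0, 0.722, 0.692, -0.0]
ft_force: [-0.1, -0.3, -2.4]
width: 0.563
grasp_force: 62.4
t 38.45 pos [629.2  26.1 131.6] heading -2.38 tilt [-0.001  0.    -1.   ] F [-0.1 -0.3 -2.4] w 0.563 g 62.4
turn z -0.08
shift [  0.7   1.  109. ]
```

```bash
python3 -m handwheel '0 0 0 0 1 10 42;0 0 0 0 0 25 42;0 0 0 0 0 30 42;0 0 0 0 0 20 42;0 0 0 0 0 10 42' >/dev/null
python3 -m handwheel '0 0 0 0 0 6 42;0 0 0 0 0 3 42;0 0 0 0 0 0 42;0 0 0 0 0 0 42'
python3 -c "
from h import *
go(.6302,.0268,.0226,-2.3)"
```

```text
time_s: 39.58
position: [0.6314, 0.0262, 0.0289]
eef_rot: [0.0, 0.722, 0.692, 0.0]
ft_force: [-0.1, -0.1, -1.2]
width: 0.568
grasp_force: 62.4
t 39.58 pos [631.4  26.2  28.9] heading -2.36 tilt [ 0.001 -0.    -1.   ] F [-0.1 -0.1 -1.2] w 0.568 g 62.4
turn z -0.06
shift [ 0.6 -1.3  6.3]
```

```bash
python3 -m handwheel '0 0 0 0.6 -1 2 42;0 0 0 0 0 2 42;0 0 0 0 0 1 42;0 0 0 0 0 .7 42;0 0 0 0 0 0 42'
python3 -m handwheel '0 0 0 0 0 .5 42;0 0 0 0 0 0 42;0 0 0 0 0 0 42'
```

```text
time_s: 40.2
position: [0.6299, 0.0268, 0.0226]
eef_rot: [0.0, 0.722, 0.692, 0.0]
ft_force: [-1.8, 0.3, 1.9]
width: 0.567
grasp_force: 62.7
time_s: 40.58
position: [0.63, 0.0268, 0.0226]
eef_rot: [0.0, 0.722, 0.692, 0.0]
ft_force: [-3.9, 0.4, 7.6]
width: 0.57
grasp_force: 63.2
```

```bash
python3 -m handwheel '0 0 0 0 0 -.5 42;0 0 0 0 0 0 46;0 0 0 0 0 0 50;0 0 0 0 0 0 54;0 0 0 0 0 0 62'
python3 -m handwheel '0 0 0 0 0 0 74;0 0 0 0 0 0 80;0 0 0 0 0 -5 82;0 0 0 0 0 -20 85;0 0 0 0 0 -40 85'
python3 -m handwheel '0 0 0 0 0 -50 85;0 0 0 0 0 -40 85;0 0 0 0 0 -15 85;0 0 0 0 0 0 85'
python3 -c "
from h import *
go(.529,.2246,.0698,-2.3)"
```

```text
time_s: 41.2
position: [0.6299, 0.0268, 0.0223]
eef_rot: [0.0, 0.722, 0.692, -0.0]
ft_force: [-0.8, -0.2, -0.2]
width: 0.726
grasp_force: 0.0
time_s: 41.82
position: [0.6285, 0.0269, 0.0874]
eef_rot: [-0.001, 0.722, 0.692, -0.001]
ft_force: [0.7, 0.2, -0.4]
width: 0.996
grasp_force: 0.0
time_s: 42.32
position: [0.6307, 0.0268, 0.1942]
eef_rot: [0.001, 0.722, 0.692, 0.001]
ft_force: [-0.0, -0.5, 0.2]
width: 0.995
grasp_force: 0.0
t 42.33 pos [630.7  26.8 194.2] heading -2.37 tilt [ 0.003 -0.    -1.   ] F [-0.  -0.5  0.2] w 0.995 g 0.0
turn z -0.07
shift [ 193.6 -109.9  124.1]
```

```bash
python3 -m handwheel '0 0 0 12 -7 0 85;0 0 0 25 -14 0 85;0 0 0 35 -20 0 85;0 0 0 38 -22 0 85;0 0 0 35 -20 0 85' >/dev/null
python3 -m handwheel '0 0 0 28 -16 0 85;0 0 0 15 -8 0 85;0 0 0 5 -2 5 85;0 0 0 0 0 10 85;0 0 0 0 0 0 85'
python3 -c "
from h import *
f=grab_frame('side');cv2.imwrite('pics/s6.png',cv2.resize(f['color'][100:460,200:440],(400,600),interpolation=2))
go(.529,.2246,.0698,-2.3)"
```

```text
time_s: 43.58
position: [0.5285, 0.223, 0.1755]
eef_rot: [-0.0, 0.722, 0.692, -0.001]
ft_force: [-0.2, -0.7, 0.0]
width: 0.995
grasp_force: 0.0
t 43.62 pos [528.8 223.1 176.3] heading -2.44 tilt [-0.002 -0.001 -1.   ] F [-0.6 -0.2 -0. ] w 0.993 g 0.0
turn z -0.14
shift [  1.6   0.3 106.5]
```

View pics/s6.png

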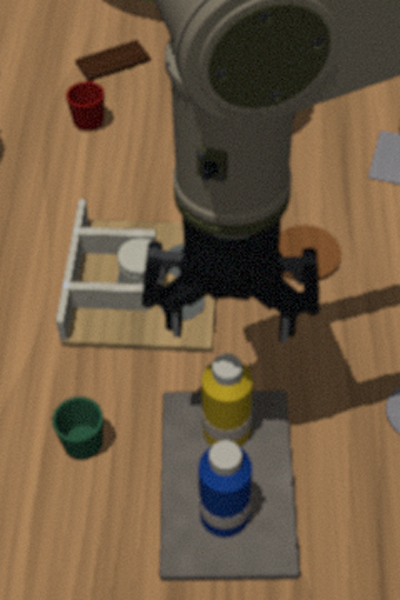

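The white pot stands upright in the bay and both bottles are still upright on the shelf. I'm fetching the yellow one.

```bash
python3 -m handwheel '0 0 0 1 0 10 85;0 0 0 0 0 25 85;0 0 0 0 0 30 85;0 0 0 0 0 22 85;0 0 0 0 0 12 85' >/dev/null
python3 -m handwheel '0 0 0 0 0 5 85;0 0 0 0 0 0 85;0 0 0 0 0 0 75;0 0 0 0 0 0 65;0 0 0 0 0 0 60'
python3 -c "
from h import *
go(.529,.2246,.0698,-2.3)"
```

```text
time_s: 44.88
position: [0.5292, 0.2253, 0.0739]
eef_rot: [0.0, 0.722, 0.692, 0.0]
ft_force: [-0.3, 0.2, -0.6]
width: 0.699
grasp_force: 0.0
t 44.88 pos [529.2 225.3  73.9] heading -2.36 tilt [ 0.001  0.    -1.   ] F [-0.3  0.2 -0.6] w 0.699 g 0.0
turn z -0.06
shift [-0.7 -0.2  4.1]
```

```bash
python3 -m handwheel '0 0 0 -0.7 0 3 58;0 0 0 0 0 0 54;0 0 0 0 0 0 50;0 0 0 0 0 0 47;0 0 0 0 0 0 44' 
python3 -m handwheel '0 0 0 0 0 0 40;0 0 0 0 0 0 40;0 0 0 0 0 0 40'
python3 -m handwheel '0 0 0 0 0 -5 40;0 0 0 0 0 -15 40;0 0 0 0 0 -30 40;0 0 0 0 0 -25 40;0 0 0 0 0 -10 40'
python3 -c "
from h import *
go(.5785,.0003,.073,-2.3)"
```

```text
time_s: 45.5
position: [0.5292, 0.2245, 0.0706]
eef_rot: [0.0, 0.722, 0.692, 0.0]
ft_force: [1.5, 0.1, 1.0]
width: 0.551
grasp_force: 61.2
time_s: 45.88
position: [0.5292, 0.2245, 0.0706]
eef_rot: [0.0, 0.722, 0.692, 0.0]
ft_force: [1.1, -0.1, 2.0]
width: 0.549
grasp_force: 61.2
time_s: 46.5
position: [0.53, 0.2249, 0.1581]
eef_rot: [0.001, 0.722, 0.692, 0.002]
ft_force: [-0.3, 0.9, -2.2]
width: 0.546
grasp_force: 61.6
t 46.5 pos [530.  224.9 158.1] heading -2.36 tilt [ 0.003  0.001 -1.   ] F [-0.3  0.9 -2.2] w 0.546 g 61.6
turn z -0.06
shift [-222.6   57.2   85. ]
```

```bash
python3 -m handwheel '0 0 0 -14 4 0 40;0 0 0 -28 7 0 40;0 0 0 -37 10 0 40;0 0 0 -38 10 0 40;0 0 0 -38 10 0 40' >/dev/null
python3 -m handwheel '0 0 0 -35 9 0 40;0 0 0 -22 6 0 40;0 0 0 -10 2 0 40;0 0 0 0 0 0 40;0 0 0 0 0 0 40'
python3 -c "
from h import *
go(.5785,.0003,.0676,-2.3)"
```

```text
time_s: 47.75
position: [0.5774, 0.001, 0.155]
eef_rot: [-0.0, 0.721, 0.693, -0.0]
ft_force: [-0.5, 0.9, -2.4]
width: 0.549
grasp_force: 61.6
t 47.75 pos [577.4   1.  155. ] heading -2.33 tilt [-0.001  0.    -1.   ] F [-0.5  0.9 -2.4] w 0.549 g 61.6
turn z -0.03
shift [-0.7  1.2 87.4]
```

```bash
python3 -m handwheel '0 0 0 0 0 10 40;0 0 0 0 0 25 40;0 0 0 0 0 25 40;0 0 0 0 0 12 40;0 0 0 0 0 6 40' >/dev/null
python3 -m handwheel '0 0 0 0 0 2 40;0 0 0 0 0 1 40;0 0 0 0 0 0 40;0 0 0 0 0 0 40'
python3 -c "
from h import *
go(.5787,.0003,.0676,-2.3)"
```

```text
time_s: 48.88
position: [0.5781, 0.0002, 0.0749]
eef_rot: [0.0, 0.722, 0.692, 0.0]
ft_force: [-0.3, -0.3, -2.5]
width: 0.546
grasp_force: 61.6
t 48.88 pos [5.781e+02 2.000e-01 7.490e+01] heading -2.37 tilt [ 0.001 -0.    -1.   ] F [-0.3 -0.3 -2.5] w 0.546 g 61.6
turn z -0.07
shift [0.1 0.6 7.3]
```

```bash
python3 -m handwheel '0 0 0 0 0.4 2 40;0 0 0 0 0 2 40;0 0 0 0 0 1.5 40;0 0 0 0 0 .7 40;0 0 0 0 0 0 40'
python3 -m handwheel '0 0 0 0 0 .6 40;0 0 0 0 0 .3 40;0 0 0 0 0 0 40'
```

```text
time_s: 49.5
position: [0.5781, 0.0003, 0.0681]
eef_rot: [-0.0, 0.722, 0.692, -0.0]
ft_force: [-0.3, -0.8, -2.5]
width: 0.546
grasp_force: 61.6
time_s: 49.88
position: [0.5783, 0.0002, 0.0676]
eef_rot: [0.0, 0.722, 0.692, 0.0]
ft_force: [-0.5, -0.6, 1.3]
width: 0.548
grasp_force: 61.9
```

Contact. I'll release, rise, and go for the blue bottle.

```bash
python3 -m handwheel '0 0 0 0 0 0 44;0 0 0 0 0 0 48;0 0 0 0 0 0 50;0 0 0 0 0 0 54;0 0 0 0 0 0 64'
python3 -m handwheel '0 0 0 0 0 0 76;0 0 0 0 0 0 85;0 0 0 0 0 0 85;0 0 0 0 0 -5 85;0 0 0 0 0 -20 85' >/dev/null
python3 -m handwheel '0 0 0 0 0 -40 85;0 0 0 0 0 -40 85;0 0 0 0 0 -20 85;0 0 0 0 0 0 85'
python3 -m handwheel '0 0 0 15 -3 0 85;0 0 0 30 -6 0 85;0 0 0 45 -9 0 85;0 0 0 45 -9 0 85;0 0 0 45 -9 0 85' >/dev/null
python3 -m handwheel '0 0 0 45 -9 0 85;0 0 0 42 -8 0 85;0 0 0 30 -6 0 85;0 0 0 15 -3 0 85;0 0 0 0 0 0 85'
python3 -m handwheel '0 0 0 0 0 0 85'
python3 -c "
from h import *
go(.5288,.3147,.0705,-2.3)"
```

```text
time_s: 50.5
position: [0.5781, 0.0002, 0.0673]
eef_rot: [-0.0, 0.722, 0.692, -0.0]
ft_force: [-0.7, 0.5, 0.4]
width: 0.746
grasp_force: 0.0
time_s: 51.62
position: [0.5795, 0.0001, 0.1947]
eef_rot: [0.002, 0.722, 0.692, 0.001]
ft_force: [0.1, 0.8, -1.0]
width: 0.995
grasp_force: 0.0
time_s: 52.88
position: [0.528, 0.3151, 0.1908]
eef_rot: [-0.0, 0.721, 0.693, -0.001]
ft_force: [-0.5, -0.6, -0.2]
width: 0.998
grasp_force: 0.0
time_s: 53.0
position: [0.529, 0.3135, 0.1917]
eef_rot: [0.0, 0.722, 0.692, -0.001]
ft_force: [0.3, 0.2, 0.1]
width: 0.999
grasp_force: 0.0
t 53.0 pos [529.  313.5 191.7] heading -2.4 tilt [-0.001 -0.001 -1.   ] F [0.3 0.2 0.1] w 0.999 g 0.0
turn z -0.1
shift [  1.3  -0.2 121.2]
```

```bash
python3 -m handwheel '0 0 0 .8 0 15 85;0 0 0 0 0 30 85;0 0 0 0 0 30 85;0 0 0 0 0 25 85;0 0 0 0 0 12 85' >/dev/null
python3 -m handwheel '0 0 0 0 0 6 85;0 0 0 0 0 0 85;0 0 0 0 0 0 75;0 0 0 0 0 0 65;0 0 0 0 0 0 60'
python3 -c "
from h import *
go(.5288,.3147,.0705,-2.3)"
```

```text
time_s: 54.25
position: [0.5294, 0.3155, 0.0749]
eef_rot: [0.0, 0.722, 0.692, 0.0]
ft_force: [0.4, -0.0, -0.6]
width: 0.705
grasp_force: 0.0
t 54.25 pos [529.4 315.5  74.9] heading -2.36 tilt [ 0.001  0.    -1.   ] F [ 0.4 -0.  -0.6] w 0.705 g 0.0
turn z -0.06
shift [-0.8 -0.6  4.4]
```

```bash
python3 -m handwheel '0 0 0 -0.8 -.6 4 58;0 0 0 0 0 0 54;0 0 0 0 0 0 50;0 0 0 0 0 0 47;0 0 0 0 0 0 44' 
python3 -m handwheel '0 0 0 0 0 0 40;0 0 0 0 0 0 40;0 0 0 0 0 0 40'
python3 -m handwheel '0 0 0 0 0 -5 40;0 0 0 0 0 -15 40;0 0 0 0 0 -30 40;0 0 0 0 0 -25 40;0 0 0 0 0 -10 40'
python3 -m handwheel '0 0 0 -15 4 0 40;0 0 0 -30 7 0 40;0 0 0 -40 10 0 40;0 0 0 -42 10 0 40;0 0 0 -42 10 0 40' >/dev/null
python3 -m handwheel '0 0 0 -40 10 0 40;0 0 0 -30 7 0 40;0 0 0 -14 4 0 40;0 0 0 0 0 0 40;0 0 0 0 0 0 40'
python3 -c "
from h import *
go(.5808,.0583,.0676,-2.3)"
```

```text
time_s: 54.88
position: [0.5286, 0.3146, 0.0706]
eef_rot: [0.0, 0.722, 0.692, 0.0]
ft_force: [0.3, 0.0, 1.0]
width: 0.545
grasp_force: 60.7
time_s: 55.25
position: [0.5286, 0.3146, 0.0705]
eef_rot: [0.0, 0.722, 0.692, 0.0]
ft_force: [-0.1, -0.6, 3.6]
width: 0.55
grasp_force: 60.7
time_s: 55.88
position: [0.5295, 0.3151, 0.1581]
eef_rot: [0.001, 0.722, 0.692, 0.002]
ft_force: [0.4, -1.5, -1.5]
width: 0.55
grasp_force: 61.3
time_s: 57.12
position: [0.5795, 0.0601, 0.1548]
eef_rot: [-0.0, 0.721, 0.693, -0.0]
ft_force: [0.2, 0.3, -2.3]
width: 0.546
grasp_force: 61.2
t 57.12 pos [579.5  60.1 154.8] heading -2.33 tilt [-0.001  0.    -1.   ] F [ 0.2  0.3 -2.3] w 0.546 g 61.2
turn z -0.03
shift [-1.7  1.4 87.2]
```

```bash
python3 -m handwheel '0 0 0 -.5 0 10 40;0 0 0 0 0 25 40;0 0 0 0 0 25 40;0 0 0 0 0 12 40;0 0 0 0 0 6 40' >/dev/null
python3 -m handwheel '0 0 0 0 0 2 40;0 0 0 0 0 1 40;0 0 0 0 0 0 40;0 0 0 0 0 0 40'
python3 -c "
from h import *
go(.5808,.0583,.0676,-2.3)"
```

```text
time_s: 58.25
position: [0.5803, 0.0587, 0.0748]
eef_rot: [0.0, 0.722, 0.692, 0.0]
ft_force: [1.0, -0.1, -2.5]
width: 0.554
grasp_force: 61.2
t 58.25 pos [580.3  58.7  74.8] heading -2.37 tilt [ 0.001  0.    -1.   ] F [ 1.  -0.1 -2.5] w 0.554 g 61.2
turn z -0.07
shift [-0.3  0.5  7.2]
```

```bash
python3 -m handwheel '0 0 0 -.3 0.5 2 40;0 0 0 0 0 2 40;0 0 0 0 0 1.5 40;0 0 0 0 0 .7 40;0 0 0 0 0 0 40'
python3 -m handwheel '0 0 0 0 0 .6 40;0 0 0 0 0 .3 40;0 0 0 0 0 0 40'
```

```text
time_s: 58.88
position: [0.5804, 0.0584, 0.068]
eef_rot: [-0.0, 0.722, 0.692, -0.0]
ft_force: [-0.8, 0.1, -2.0]
width: 0.542
grasp_force: 61.2
time_s: 59.25
position: [0.5806, 0.0584, 0.0676]
eef_rot: [0.0, 0.722, 0.692, 0.0]
ft_force: [-1.4, -0.1, 0.9]
width: 0.55
grasp_force: 61.2
```

Contact. I'll release, back away up and over the shelf side, then look.

```bash
python3 -m handwheel '0 0 0 0 0 0 44;0 0 0 0 0 0 48;0 0 0 0 0 0 50;0 0 0 0 0 0 54;0 0 0 0 0 0 64'
python3 -m handwheel '0 0 0 0 0 0 76;0 0 0 0 0 0 85;0 0 0 0 0 0 85;0 0 0 0 0 -5 85;0 0 0 0 0 -20 85' >/dev/null
python3 -m handwheel '0 0 0 0 0 -40 85;0 0 0 0 0 -40 85;0 0 0 0 0 -20 85;0 0 0 0 0 0 85'
python3 -m handwheel '0 0 0 20 -15 0 85;0 0 0 40 -20 0 85;0 0 0 45 -20 0 85;0 0 0 45 -20 0 85;0 0 0 45 -20 0 85' >/dev/null
python3 -m handwheel '0 0 0 40 -20 0 85;0 0 0 20 -10 0 85;0 0 0 0 0 0 85;0 0 0 0 0 0 85'
python3 - <<'E'
from h import *
S=grab_frame('side');T=grab_frame('top')
cv2.imwrite('pics/s7.png',cv2.resize(S['color'][100:400,200:440],(480,600),interpolation=2))
cv2.imwrite('pics/t7.png',cv2.resize(T['color'][150:320,240:500],(800,523),interpolation=2))
for n in("blue_bottle_c","yellow_bottle_c","white_pot_c","brown_pot_c","green_cup_c","red_cup_c"):
    for r in outline_of('top',n)[:1]:print(n,round(r['conf'],2),np.round(r['pixel']),np.round(atz(T,r['pixel'],.03),3))
E
```

```text
time_s: 59.88
position: [0.5804, 0.0584, 0.0671]
eef_rot: [-0.0, 0.722, 0.692, -0.0]
ft_force: [-0.3, -0.4, -0.0]
width: 0.748
grasp_force: 0.0
time_s: 61.0
position: [0.5818, 0.0584, 0.1947]
eef_rot: [0.001, 0.722, 0.692, 0.002]
ft_force: [0.6, 0.3, -0.7]
width: 0.989
grasp_force: 0.0
time_s: 62.12
position: [0.4651, 0.3179, 0.1907]
eef_rot: [-0.0, 0.721, 0.693, -0.001]
ft_force: [-1.0, 0.8, 0.5]
width: 0.992
grasp_force: 0.0
blue_bottle_c 0.7 [284. 233.] [0.588 0.055 0.03 ]
yellow_bottle_c 0.75 [305. 231.] [0.59  0.008 0.03 ]
brown_pot_c 0.85 [442. 261.] [ 0.513 -0.298  0.03 ]
green_cup_c 0.74 [206. 197.] [0.676 0.234 0.03 ]
red_cup_c 0.58 [416. 167.] [ 0.735 -0.255  0.03 ]
```

View pics/s7.png

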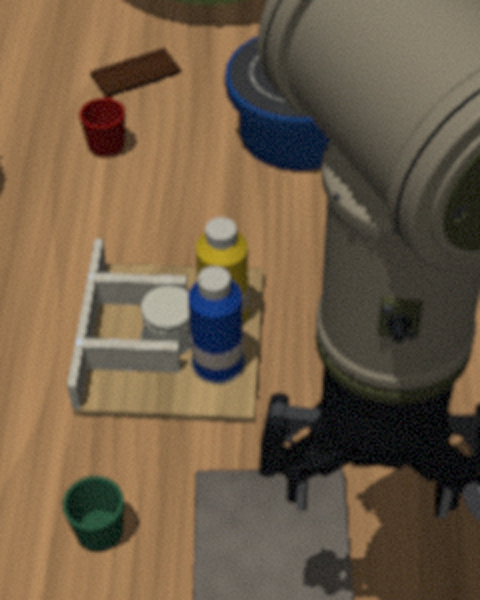

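View pics/t7.png

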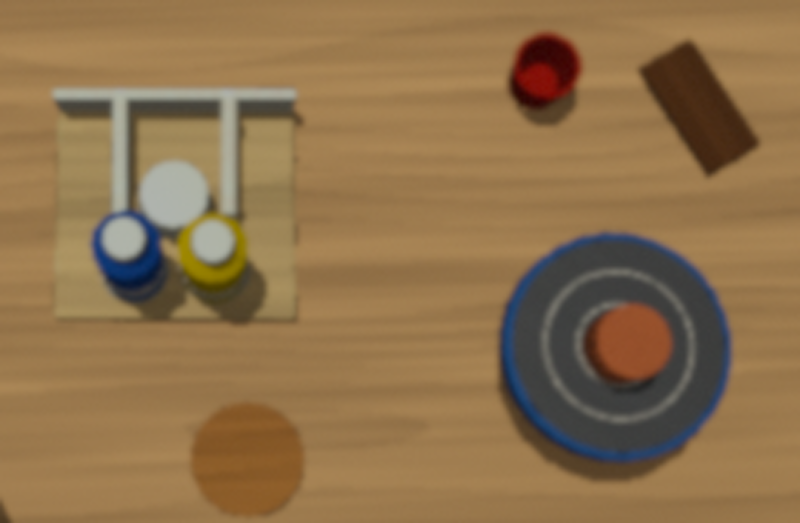

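Both bottles are back before the bay, with caps at (124,239) and (213,241). The white pot is in the bay at (174,194), the brown pot is on the wheel and the cups are untouched. One numeric check, then I hand in.

Run:
```python
from h import *
T=grab_frame('top')
for n,p,z in(("blue",(124,239),.132),("yel",(213,241),.132),("white",(174,194),.056),("brown",(629,342),.130)):
    print(n,np.round(atz(T,(p[0]/3.077-.34+240,p[1]/3.077-.34+150),z),4))
```

```text
blue [0.5805 0.0581 0.132 ]
yel [ 0.5775 -0.0009  0.132 ]
white [0.6278 0.0265 0.056 ]
brown [ 0.5029 -0.273   0.13  ]
```

Run:
```python
from h import *
T=grab_frame('top');a=T["color"].astype(int)
m=((a[...,2]>a[...,0]+45)&(a[...,2]>120)).astype(np.uint8)
m[:230]=0;m[290:]=0;m[:,:422]=0;m[:,466:]=0
c=max(cv2.findContours(m,0,1)[0],key=cv2.contourArea);P=np.array([atz(T,p[0],.130)[:2] for p in c])
A=np.c_[2*P,np.ones(len(P))];k=np.linalg.lstsq(A,(P**2).sum(1),rcond=None)[0];print(k[:2],np.sqrt(k[2]+k[0]**2+k[1]**2))
```

```text
[ 0.50375853 -0.27594851] 0.02356007178354293
```

The brown pot is within about 2 mm of the wheel's centre, so I'm handing in.

```bash
python3 -c "
from bench import *
print(job_done())"
```

```text
the job is handed in; nothing more can be done
None
```

The job is handed in after about 62 s of robot time: brown pot upright within about 2 mm of the wheel's centre, white pot within about 2 mm of the bay's middle, both bottles back within about 1 mm of where they stood, and the cups left alone.

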